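Air the pu'er box: reset the vent stay and start the airing timer

ROBOT

A 6-joint arm with a two-finger parallel gripper is mounted at the origin on the work surface. World frame = base frame: x ahead of the robot, y to its left, z up, the work surface at z = 0. Lengths are in m, angles in rad, forces in N, time in s.
With the tool pointing down it reaches from about 0.35 to 0.775 m from the base axis. Payload 5.5 kg.
Tool frame: the origin (TCP) lies midway between the tips of the shut fingers; the grasp point (between the pads) lies 19 mm behind it (pinch_z is the distance from the TCP to the grasp point, in m); z points along the fingers, x is the direction in which the jaws open and shut, and the axes are right-handed (so a half turn about z gives the same grasp; the last joint's range is limited). The gripper opens to 85 mm and grips with 20 to 120 N. Pads are 22 mm wide; open, the fingers measure 114 mm over their backs; the gripper's body (76 mm by 85 mm) begins 54 mm behind the grasp point. The pads swing forward as they close: fully open they stand 13 mm farther back than shut.
Start: joints at [-1.369, 0.313, 0.046, 1.304, 0, 1.431], TCP at [0.193, -0.542, 0.231] pointing down, gripper open.
Joint ranges: [-2.76, 2.76], [-0.86, 1.69], [-1.03, 1.26], [-2.2, 2.34], [-1.47, 1.5], [-3.14, 3.14]. Speed limits (rad/s): [2.57, 2.57, 3.14, 3.14, 3.14, 3.14].

INTERFACE

Orientations are given as a unit quaternion [w, x, y, z].
In Python, from workcell import get_state, read_camera, camera_info, hand_in, trace, pinch_z gives the robot as it stands. The module is installed in compiled form; this text tells all that it offers.
- The arm moves only by the tool arm_command, never from a script. Its argument "steps" is text: rows parted by semicolons, each of 4 numbers parted by spaces: the shift along the world's x, y, z in mm, then the turn about the world's z in rad. In form: tx ty tz spin; .... A call has 1 to 20 rows; each row is the pose to reach, as a shift and turn from the pose measured when the call began; what a row does not reach only later rows make up. A row lasts 1/8 s, in which the tool goes at most 62.5 mm and 10.7 degrees, less where a joint would pass 70% of its speed; a pose out of reach is approached as far as the arm can. A call with a gripper value outside its range is refused whole. "fingers" is the gripper command: -1 is shut, 1 is fully open, values between are in proportion, set as the call begins (left out, the last holds). The fingers move at their own pace and stop on an object; "newtons" is the grip in N (left out, the last holds). Time passes only in rows, so rows that repeat a pose let the fingers close. It gives the time, the measured TCP pose, the force and the opening at its end, in the units of the state.
- get_state(): the state, without advancing time (a new reading comes with each control period).
- read_camera(name): name is "scene" or "top"; returns the picture (384x512x3 uint8, red, green, blue); there is no depth.
- camera_info(name): a dict with "mtx" (3x3 intrinsics, pixels), "k1" (the pictures are not rectified: a ray, as slopes to the right and down, at radius r is drawn at 1 + k1 r^2 times it, then the intrinsics apply), "R" (3x3) and "t" (3): a world point X has camera coordinates R X + t. Camera axes: x right, y down, z forward; pixel columns grow to the right and rows downward; lengths in m; the calibration is good to about 2 mm. A picture is of the moment at which its call begins. camera_info takes no time and is no camera call.
- hand_in(): hands the job in, once; it reports no verdict.
Trained networks look in the newest picture that a camera, given by its name, has taken for a name from the list of things; names that differ only in an ending like _2 or _b are one class to them, and where a whole thing is asked for, a point or a joint stands for the part that bears it (a point fixed in the world has none). Each returns a list of dicts, best first, with "score" (0 to 1); they miss things now and then, are a little off and sometimes report something else, mostly with a low value. They report only what shows in the picture. A call takes as long as a camera call. They do not tell look-alikes from the thing itself.
- trace(camera, name): "mask" (384x512 bool, what is visible of it) and "box" ([left, top, width, height] in pixels, round what is visible of it).
The state is a dict: "clock": time; "joint_pos": joint angles; "qvel": joint speeds; "tau": joint torques, N m; "tcp_pos": TCP position; "orientation": TCP orientation; "wrist_force": force on the tool from outside, world axes, zero at the start; "ft_torque": the same for the moment, N m; "finger_gap": finger opening in m.
Only numpy, scipy, OpenCV 4.12 (cv2) and the standard library are available. Lean on these libraries where they do the work, as an engineer would, in place of code of your own. Each camera call takes 0.05 s, during which the arm holds its last target.

TASK

Air the tea box: lift the steel stay of its little vent casement off the pin, swing the casement wider open and lower the hole nearest the wooden knob over the pin, so that the bar lies flat and the casement is held. Then start the airing timer by pressing its plunger all the way down and letting it spring back. Do not knock the tea things about.

Things in the scene. Friction and masses are not known exactly. Their poses are not given: they have to be found in the camera images.
- caddy: dark wooden box fixed to the stand, 200 (x) x 290 (y) x 110 mm high; origin under its centre, x points from its vented front (robot side) to its back, y along its width, z up.
- peg_rail (a point): middle of the axis of the round wooden peg rail, 16 mm thick, that runs along the box's y at x = +55 mm, 290 mm above the stand (180 mm above the box top), on two 16 mm posts at y = +-132 mm. At the start it is almost straight above the stay's knob and blocks a gripper coming straight down: lean the tool 25 to 45 degrees, fingers pointing down and to the box's +x.
- casement_hinge (a point): on the vertical hinge axis of the wooden vent casement, level with its top edge (104 mm above the stand), at x = -107, y = +100 mm of the box. The casement, a panel 160 x 12 x 90 mm high on the box's front, runs from the hinge to the box's -y and swings out towards the robot with slight friction (0.03 N m): 11 degrees open at the start, 45 with the far hole on the pin.
- stay_pivot (a point): where the stay, a flat steel bar 200 x 22 x 6 mm, about 140 g, is pivoted on the casement's top edge, 130 mm from the hinge axis, 125 mm above the stand; it swivels freely about the vertical and tips up here. It points roughly to the back of the box, level, underside 12 mm above the box top, with three round 12 mm holes along its middle line and an upright knob near its end.
- stay (a joint): how far the stay is tipped up about its pivot, rad: 0 = level, lying on the pin's shoulder; grows as the knob end is lifted (up to 0.9). It falls back by its weight. Resting on top of the pin with no hole over it, it reads over 0.06.
- stay_knob (a point): grip point on the wooden knob of the stay: an upright round knob 24 mm in diameter and 34 mm high, standing on the bar 182 mm from the pivot; the point is on the knob's axis, 23 mm above the bar's top face and 11 mm below the knob's top.
- hole_near (a point): centre (mid thickness) of the hole nearest the pivot, 85 mm from the pivot; it sits over the pin at the start.
- hole_middle (a point): centre of the middle hole, 117.5 mm from the pivot.
- hole_far (a point): centre of the hole nearest the knob, 150 mm from the pivot and 32 mm from the knob's axis; the hole that must go over the pin.
- pin_tip (a point): top of the fixed upright steel pin on the box top: 8 mm in diameter with a round tip, 25 mm above the box top. It rises from a shoulder 20 mm in diameter and 12 mm high on which the bar lies, so it stands 13 mm above the bar's underside; to clear it with the near hole, lift the knob by about 35 mm.
- timer: white round airing timer, 74 mm in diameter, 42 mm high, fixed to the stand, with a steel band; origin under its centre. A mushroom plunger stands on it.
- timer_top (a point): centre of the top face of the timer's plunger head (a disc of 36 mm diameter, 8 mm thick), 62 mm above the stand when up; moves down with it.
- timer_plunger (a joint): travel of the plunger, m: 0 = up, 0.010 = down at its stop; a spring pushes it back up, 1.6 N at the start and 5.6 N at the stop.
- gaiwan: white lidded tea bowl on a saucer, 100 mm across, 92 mm high; bystander; origin under its centre.
- pitcher: ribbed glass pitcher, 80 mm across, 95 mm high, handle to its +y; bystander; origin under its centre.
- cup_a: celadon cup, 62 mm across, 42 mm high, on the stand to one side in front of the box; bystander; origin under its centre.
- cup_b: the same kind of cup, on the stand to the other side; bystander.
- cup_c: celadon cup, 56 mm across, 40 mm high, standing on top of the box near its right-hand end (-y); bystander; origin under its centre.
- tong: steel tea tong lying flat, 160 mm long, about 30 mm wide, 6 mm high; bystander; origin under its middle.
There are look-alikes about, which are no part of the job. Leave any purple or yellow look-alike of the timer alone.

How it is judged:
On the way, in this order (a step that is already met when the one before it is completed fails the run):
1. the stay is off the pin: the near hole is no longer over it (horizontal distance between hole_near and pin_tip above 0.015 m), for 0.05 s.
2. the hole nearest the knob is over the pin and the bar lies flat (horizontal distance between hole_far and pin_tip below 0.004 m and value of joint stay between -0.03 and 0.03 rad), for 0.2 s.
3. the timer's plunger is pressed to its stop (value of joint timer_plunger above 0.0085 m), for 0.05 s.
At the end, for the whole second after the job is handed in: The hole nearest the knob is over the pin (hole centre within 4 mm of the pin's axis) with the bar level on its shoulder (within 0.03 rad) and at rest, and the timer's plunger, having been pressed to its stop, is back up (within 2 mm) (all of step 2 and velocity of joint stay below 0.1 rad/s and value of joint timer_plunger below 0.002 m); the robot touches nothing.
It fails at once if the timer is started before the stay is reset (value of joint timer_plunger above 0.005 m and not (horizontal distance between hole_far and pin_tip below 0.004 m and value of joint stay between -0.03 and 0.03 rad)).
It fails at once if a bystander is pushed more than 30 mm or tipped over (distance of any of gaiwan, pitcher, cup_a, cup_b, tong, cup_c from where it was at the start of the episode above 0.03 m or angle between any of gaiwan, pitcher, cup_a, cup_b, cup_c, tong's own z axis and vertical above 0.5 rad).
It also fails if it takes over 48 s, if anything falls off the work surface, if the arm or the gripper's body presses on something with over 40 N, if the wrist force passes 120 N, or if a joint passes its speed limit or range.

## Working session

There is one attempt and no reset: what is moved stays moved. The work goes in short steps, Python scripts to look and compute and a tool call to move; the robot and the scene stay as the last step left them, time stands still between calls to the robot, and variables do not carry over. Pictures are saved under pics/ and viewed, and the job is handed in when it is done.

Besides the shell and the picture viewer there is one more tool, called after "Request:" as name(argument=value, ...) on one line, values as JSON. arm_command: Moves the arm, as the interface text tells. Its arguments: {"type":"object","properties":{"steps":{"type":"string"},"fingers":{"type":"number"},"newtons":{"type":"number"}},"required":["steps"]}

```bash
mkdir -p pics
cat > h.py <<'E'
import numpy as np, cv2
from workcell import *
def save(name,img): cv2.imwrite('pics/'+name+'.png',cv2.cvtColor(img,cv2.COLOR_RGB2BGR))
def proj(cam,X):
    c=camera_info(cam);R=np.array(c['R']);t=np.array(c['t']).ravel();X=np.atleast_2d(X)
    p=X@R.T+t; s=p[:,:2]/p[:,2:]; r2=(s**2).sum(1,keepdims=True); s=s*(1+c['k1']*r2)
    K=np.array(c['mtx']); return s@K[:2,:2].T+K[:2,2]
def ray(cam,uv):
    c=camera_info(cam);R=np.array(c['R']);t=np.array(c['t']).ravel();K=np.array(c['mtx'])
    d=(np.linalg.inv(K)@np.array([uv[0],uv[1],1.]))[:2]; s=d.copy()
    for _ in range(50): s=d/(1+c['k1']*(s@s))
    v=R.T@np.array([s[0],s[1],1]); return -R.T@t, v/np.linalg.norm(v)
def atz(cam,uv,z):
    o,v=ray(cam,uv); return o+v*(z-o[2])/v[2]
def tri(uv1,uv2,c1='scene',c2='top'):
    o1,a=ray(c1,uv1);o2,b=ray(c2,uv2)
    s=np.linalg.lstsq(np.c_[a,-b],o2-o1,rcond=None)[0]
    p,q=o1+s[0]*a,o2+s[1]*b; return (p+q)/2,np.linalg.norm(p-q)
E
python3 - <<'E'
from h import *
np.set_printoptions(precision=4,suppress=True)
for n in ['scene','top']:
    i=read_camera(n); save(n+'0',i); c=camera_info(n); print(n,c, -np.array(c['R']).T@np.array(c['t']).ravel())
s=get_state()
for k in s: print(k,s[k])
print(pinch_z)
E
```

```text
scene {'mtx': array([[364.3843,   0.    , 259.2229],
       [  0.    , 364.3843, 192.2075],
       [  0.    ,   0.    ,   1.    ]]), 'k1': -0.04770026881889926, 'R': array([[-0.0993,  0.995 , -0.0061],
       [ 0.7696,  0.0729, -0.6344],
       [-0.6308, -0.0676, -0.773 ]]), 't': array([-0.0303, -0.3033,  1.5438])} [1.2043 0.1567 1.0007]
top {'mtx': array([[403.026 ,   0.    , 251.6635],
       [  0.    , 403.026 , 181.7283],
       [  0.    ,   0.    ,   1.    ]]), 'k1': 0.031193945416314737, 'R': array([[-0.0109, -0.9999,  0.001 ],
       [-0.9954,  0.0107, -0.0947],
       [ 0.0947, -0.002 , -0.9955]]), 't': array([0.0839, 0.5685, 1.3264])} [0.4413 0.0804 1.3742]
clock 0.1
joint_pos [-1.3686  0.3139  0.0451  1.3036 -0.      1.4311]
qvel [ 0.001  -0.0031  0.0019  0.0001  0.      0.0001]
tau [  0.0028 -48.1724  29.9245   0.0128  -0.0001   0.    ]
tcp_pos [ 0.1926 -0.5413  0.2305]
orientation [-0.0006  0.8171 -0.5765 -0.0006]
wrist_force [0.209  0.0194 0.2994]
ft_torque [-0.0287 -0.0044  0.0244]
finger_gap 0.08571199451068741
0.0187
```

View pics/scene0.png

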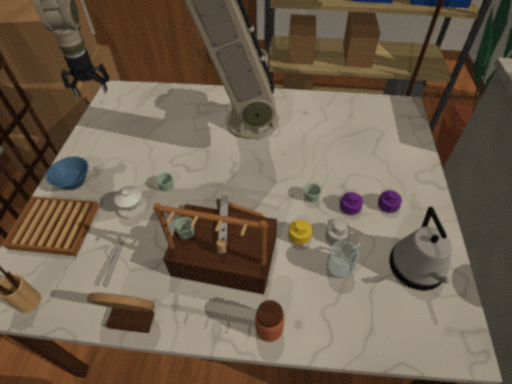

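View pics/top0.png

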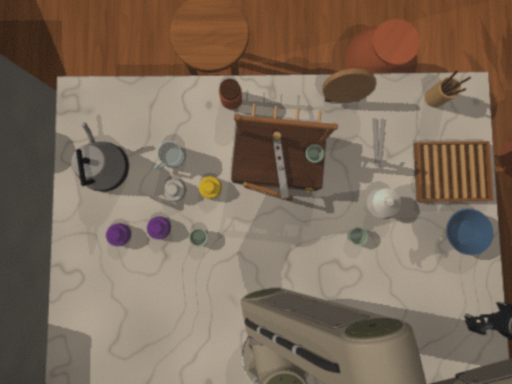

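Run:
```python
from h import *
np.set_printoptions(precision=4,suppress=True)
im={n:read_camera(n) for n in ['scene','top']}
a=cv2.resize(im['top'][100:220,215:345],None,fx=6,fy=6,interpolation=cv2.INTER_CUBIC)[:600]
b=cv2.resize(im['scene'][185:295,145:285],None,fx=5.4,fy=5.4,interpolation=cv2.INTER_CUBIC)
save('topc',cv2.resize(im['top'][100:220,215:345],(650,600),interpolation=cv2.INTER_CUBIC));save('scc',cv2.resize(im['scene'][185:295,145:285],(700,550),interpolation=cv2.INTER_CUBIC))
for n in ['scene','top']:
  for k in ['caddy','stay_knob','stay','hole_near','hole_far','pin_tip','timer','timer_top','cup_c','cup_a','cup_b','gaiwan','pitcher','tong','casement_hinge']:
    try:
      for d in trace(n,k)[:4]:
        m=d['mask'];ys,xs=np.nonzero(m); print(n,k,round(d['score'],2),d['box'],len(xs),xs.mean().round(1),ys.mean().round(1))
    except Exception as e: print(n,k,e)
print(get_state()['clock'])
```

```text
scene caddy 0.97 [154.1, 197.4, 121.6, 95.4] 8114 221.0 245.6
scene stay_knob 0.83 [211.4, 199.0, 17.8, 55.3] 353 222.7 226.9
scene stay 0.87 [218.1, 199.8, 14.7, 51.0] 336 222.8 228.1
scene hole_near 0.56 [212.6, 192.2, 15.5, 62.7] 406 222.6 227.5
scene hole_near 0.43 [150.2, 191.9, 128.2, 101.7] 8070 221.1 245.7
scene hole_far 0.66 [219.2, 196.4, 9.2, 57.6] 423 222.8 226.4
scene timer 0.92 [288.7, 219.8, 24.2, 23.4] 475 299.8 231.6
scene timer 0.89 [377.2, 191.0, 24.8, 22.4] 447 389.6 201.4
scene timer 0.84 [326.5, 219.8, 23.9, 22.9] 417 337.4 232.4
scene timer 0.76 [339.4, 188.0, 23.6, 29.0] 423 350.7 203.6
scene timer_top 0.65 [335.4, 223.0, 11.9, 7.8] 73 339.2 226.1
scene timer_top 0.64 [386.2, 192.1, 13.4, 7.6] 71 392.8 194.6
scene timer_top 0.38 [347.5, 196.8, 9.9, 4.6] 63 352.1 196.7
scene timer_top 0.38 [215.6, 195.5, 11.0, 59.6] 319 222.6 227.9
scene cup_c 0.84 [171.7, 216.1, 21.9, 22.8] 308 184.1 227.9
scene cup_c 0.81 [305.2, 182.7, 18.1, 17.5] 265 312.3 191.9
scene cup_c 0.67 [156.8, 177.4, 15.0, 15.0] 248 164.5 181.9
scene cup_c 0.21 [216.5, 200.1, 13.5, 52.2] 330 222.8
[... 1523 characters left out ...]
.57 [349.8, 229.6, 18.9, 14.0] 293 357.5 235.5
top cup_c 0.55 [189.9, 229.2, 16.2, 12.5] 219 197.7 236.2
top cup_a 0.59 [305.2, 144.1, 20.5, 18.0] 235 314.6 152.8
top cup_a 0.57 [349.8, 229.6, 18.9, 14.0] 293 357.5 235.5
top cup_a 0.55 [189.9, 229.2, 16.2, 12.5] 219 197.7 236.2
top cup_b 0.59 [305.2, 144.1, 20.5, 18.0] 235 314.6 152.8
top cup_b 0.57 [349.8, 229.6, 18.9, 14.0] 293 357.5 235.5
top cup_b 0.55 [189.9, 229.2, 16.2, 12.5] 219 197.7 236.2
top gaiwan 0.9 [368.7, 186.3, 32.0, 32.1] 816 383.4 202.3
top pitcher 0.76 [154.5, 140.8, 30.0, 30.1] 624 169.6 154.9
top tong 0.68 [372.6, 119.1, 11.5, 45.8] 317 378.1 141.8
top casement_hinge 0.69 [232.6, 106.7, 100.9, 95.4] 6508 277.5 153.9
1.7
```

View pics/topc.png

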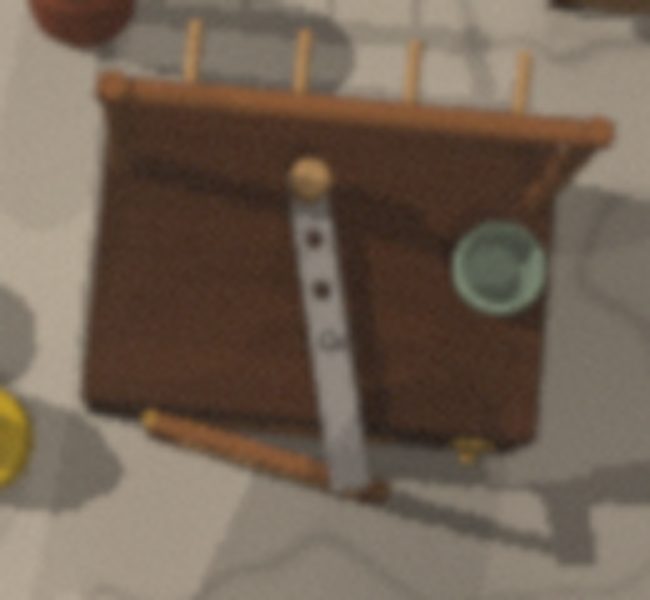

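View pics/scc.png

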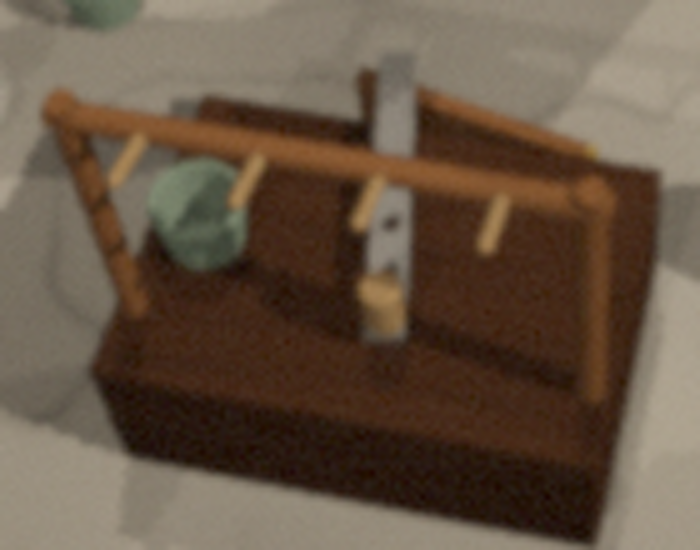

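```bash
cat > fit.py <<'E'
from h import *
from scipy.optimize import least_squares
np.set_printoptions(precision=4,suppress=True)
T=lambda u,v:(215+u/5,100+v/5); S=lambda u,v:(145+u/5,185+v/5)
def stay(cas,ob=None):
    pv=np.array([-.107-.13*np.sin(cas),.100-.13*np.cos(cas)]);return pv
def geom(p):
    x,y,yaw,cas,sw=p
    pv=stay(cas);d=np.array([np.cos(sw),np.sin(sw)])
    B=lambda r,z:[*(pv+d*r),z]
    return [('top',[-.1,.145,.11],T(88,407)),('top',[-.1,-.145,.11],T(532,448)),
     ('top',B(.085,.130),T(331,342)),('top',B(.1175,.128),T(321,289)),('top',B(.150,.128),T(313,239)),
     ('top',B(.182,.162),T(310,178)),('top',[-.107,.1,.104],T(150,418)),
     ('scene',[.1,-.145,.11],S(95,370)),('scene',[.1,.145,.11],S(605,468)),('scene',[-.1,.145,.11],S(658,172)),('scene',[-.1,-.145,.11],S(205,100)),
     ('scene',[-.107,.1,.104],S(592,152)),('scene',B(.182,.162),S(381,288)),('scene',B(.1175,.128),S(391,221)),('scene',[.055,-.132,.11],S(135,310)),('scene',[.055,.132,.11],S(595,396)),]
def W(p,q):
    c,s=np.cos(p[2]),np.sin(p[2]);q=np.array(q,float)
    return np.array([p[0]+c*q[0]-s*q[1],p[1]+s*q[0]+c*q[1],q[2]])
def res(p): return np.concatenate([proj(c,W(p,q))[0]-np.array(m) for c,q,m in geom(p)])
if __name__=='__main__':
    r=least_squares(res,[.55,.0,-.08,.19,.28],loss='soft_l1',x_scale=.05)
    p=r.x;print(p,r.cost);print(res(p).reshape(-1,2).round(2))
    # pin from swivel+geometry
    pv=stay(p[3]);d=np.array([np.cos(p[4]),np.sin(p[4])])
    pin=pv+.085*d;pv2=stay(np.pi/4);print('pin box',pin,'d45',np.linalg.norm(pin-pv2))
    print('pin W',W(p,[*pin,.135]),'pivot',W(p,[*pv,.125]),'knob',W(p,[*(pv+.182*d),.15]),'bar yaw',p[2]+p[4])
    for c,u1 in [('white',((339.2,226.1),(173.2,187.3)))]: print(tri(*u1))
    print(atz('scene',(339.2,226.1),.062))
    print('cup_c',atz('top',(315,153),.15), 'rail',W(p,[.055,0,.29]))
    print(proj('top',W(p,[.055,.132,.29])),proj('top',W(p,[.055,-.132,.29])))
E
python3 fit.py
```

```text
[ 0.6566 -0.0096 -0.096   0.2303  0.2155] 12.525893161041209
[[-2.03 -2.42]
 [ 1.   -2.81]
 [-0.51 -0.67]
 [ 0.02 -0.22]
 [ 0.21 -0.42]
 [ 0.11 -0.48]
 [-0.37 -1.03]
 [-1.57  0.57]
 [-0.35 -0.29]
 [ 1.32 -1.52]
 [-0.6  -1.71]
 [ 0.17 -0.53]
 [ 0.09 -1.48]
 [ 0.14 -1.05]
 [ 0.38 -0.46]
 [-0.   -1.57]]
pin box [-0.0536 -0.0084] d45 0.14621580029690706
pin W [ 0.6024 -0.0128  0.135 ] pivot [ 0.518 -0.023  0.125] knob [ 0.6987 -0.0013  0.15  ] bar yaw 0.11952702624935316
(array([0.5505, 0.3342, 0.0626]), np.float64(0.0009093481428125658))
[0.5501 0.3348 0.062 ]
cup_c [ 0.6442 -0.1174  0.15  ] rail [ 0.7113 -0.0149  0.29  ]
[[237.0012 116.6849]] [[333.1569 124.684 ]]
```

```bash
cat > fit2.py <<'E'
from fit import *
def res2(p):
    out=[]
    b={'top':p[5:7],'scene':p[7:9]}
    for i,(c,q,m) in enumerate(geom(p)):
        if i<2: q=[q[0],q[1],0.]
        w=.4 if i<2 else 1
        out.append(w*(proj(c,W(p,q))[0]+b[c]-np.array(m)))
    pv=stay(p[3]);d=np.array([np.cos(p[4]),np.sin(p[4])])
    out.append([ (p[3]-np.radians(11))/.01, (np.linalg.norm(pv+.085*d-stay(np.pi/4))-.15)/.001]); out.append(p[5:9]/.7)
    return np.concatenate(out)
if __name__=='__main__':
    r=least_squares(res2,[.65,.0,-.09,.19,.28,0,0,0,0],loss='soft_l1',x_scale=.05)
    p=r.x;print(p,r.cost);print(res2(p)[:32].reshape(-1,2).round(2).tolist())
    pv=stay(p[3]);d=np.array([np.cos(p[4]),np.sin(p[4])]);pin=pv+.085*d
    print('pin box',pin,'pin W',W(p,[*pin,.135]),'pivot',W(p,[*pv,.125]),'knob',W(p,[*(pv+.182*d),.15]),'bar yaw',p[2]+p[4])
    print('grip120',W(p,[*(pv+.12*d),.125]))
    pv2=stay(np.pi/4);e=(pin-pv2)/np.linalg.norm(pin-pv2)
    print('final yaw',p[2]+np.arctan2(e[1],e[0]),'grip120 final',W(p,[*(pv2+.12*e),.125]),'rail',W(p,[.055,0,.29]))
    np.save('p.npy',p)
E
python3 fit2.py
```

```text
Traceback (most recent call last):
  File "fit2.py", line 13, in <module>
    r=least_squares(res2,[.65,.0,-.09,.19,.28,0,0,0,0],loss='soft_l1',x_scale=.05)
  File "fit2.py", line 5, in res2
    for i,(c,q,m) in enumerate(geom(p)):
                               ~~~~^^^
  File "fit.py", line 8, in geom
    x,y,yaw,cas,sw=p
    ^^^^^^^^^^^^^^
ValueError: too many values to unpack (expected 5)
```

```bash
sed -i 's/x,y,yaw,cas,sw=p/x,y,yaw,cas,sw=p[:5]/' fit.py; python3 fit2.py
```

```text
[ 0.6541 -0.0101 -0.0985  0.1986  0.2292  0.1368  0.4737  0.0408  1.1403] 6.913086401584045
[[-0.07, 0.77], [-1.78, 0.45], [-0.23, -0.61], [0.18, -0.15], [0.26, -0.32], [0.04, -0.38], [-0.15, 0.13], [-1.51, 0.78], [-0.53, 0.1], [1.32, -0.95], [-0.43, -1.29], [0.19, 0.02], [0.28, 0.05], [0.07, 0.45], [0.46, -0.19], [-0.13, -1.15]]
pin box [-0.0499 -0.0081] pin W [ 0.6037 -0.0133  0.135 ] pivot [ 0.5194 -0.0244  0.125 ] knob [ 0.6998 -0.0007  0.15  ] bar yaw 0.1307205535394419
grip120 [ 0.6384 -0.0088  0.125 ]
final yaw -0.2067983354152868 grip120 final [ 0.5744 -0.0072  0.125 ] rail [ 0.7088 -0.0155  0.29  ]
```

Request:
arm_command(steps="28 33 10 0.18;55 66 20 0.36;83 100 20 0.54;110 133 20 0.72;138 166 20 0.9;165 200 20 1.08;193 233 20 1.26;220 266 20 1.44;248 300 20 1.62;275 333 20 1.8;303 366 20 1.98;330 399 20 2.16;358 432 20 2.34;386 466 20 2.52;413 500 20 2.7;441 532 20 2.85;441 532 20 2.93;441 532 20 2.93", fingers=0.3, newtons=30)

```text
clock: 3.95
tcp_pos: [0.6338, -0.0092, 0.2509]
orientation: [-0.0, 0.66, 0.752, -0.0]
wrist_force: [0.1, 0.7, -0.0]
finger_gap: 0.0555
```

Run:
```python
from h import *
s=get_state();print(s['clock'],s['tcp_pos'],s['orientation'],s['joint_pos'],s['finger_gap'],s['wrist_force'])
from scipy.spatial.transform import Rotation as Ro
q=s['orientation'];R=Ro.from_quat([q[1],q[2],q[3],q[0]]).as_matrix();print(R, np.arctan2(R[1,0],R[0,0]))
for n in ['scene','top']: save(n+'1',cv2.resize(read_camera(n)[100:300,130:330],(600,600),interpolation=cv2.INTER_CUBIC))
```

```text
3.95 [ 0.63383826 -0.00920581  0.25090291] [-2.80694405e-04  6.59570352e-01  7.51642760e-01 -1.82452117e-04] [-1.41063064e-01  4.29849700e-01  2.63610311e-01  1.40522650e+00
  1.87937661e-06 -2.71365282e-01] 0.05550208282631141 [ 0.05782481  0.6805847  -0.0242048 ]
[[-1.29933744e-01  9.91522457e-01 -6.62643849e-04]
 [ 9.91522662e-01  1.29933835e-01  9.59977886e-05]
 [ 1.81283820e-04 -6.44553041e-04 -9.99999776e-01]] 1.7010984859564768
```

View pics/scene1.png

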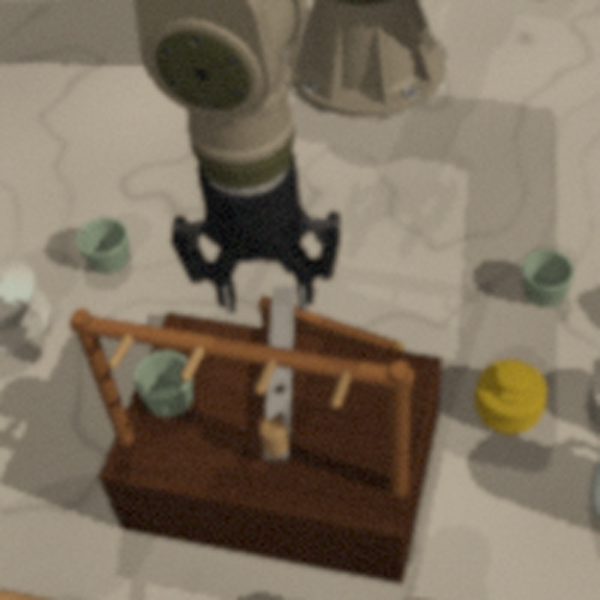

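View pics/top1.png

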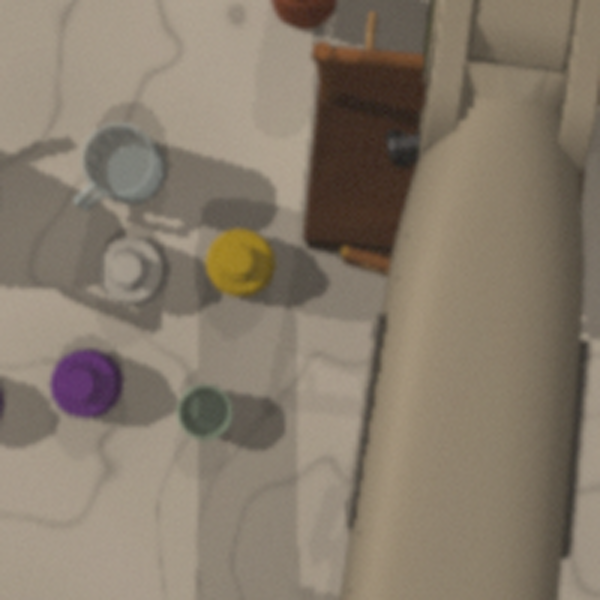

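Run:
```python
from h import *
np.set_printoptions(precision=3,suppress=True)
for z in [.25,.3,.35,.4,.45,.5,.55,.6]:
    print(z,(proj('scene',[.634,-.009,z])[0]-[130,100])*3,(proj('top',[.634,-.009,z])[0]-[130,100])*3, atz('top',(130+515/3,100+65/3),z))
save('top1f',read_camera('top'));save('scene1f',read_camera('scene'))
```

```text
0.25 [268.531 305.67 ] [456.657 153.364] [ 0.718 -0.066  0.25 ]
0.3 [263.125 268.925] [460.911 143.891] [ 0.706 -0.059  0.3  ]
0.35 [257.257 228.937] [465.573 133.509] [ 0.693 -0.053  0.35 ]
0.4 [250.869 185.275] [470.706 122.078] [ 0.681 -0.046  0.4  ]
0.45 [243.891 137.433] [476.386 109.431] [ 0.669 -0.04   0.45 ]
0.5 [236.243  84.812] [482.705  95.364] [ 0.656 -0.033  0.5  ]
0.55 [227.831  26.7  ] [489.776  79.621] [ 0.644 -0.027  0.55 ]
0.6 [218.542 -37.75 ] [497.744  61.885] [ 0.632 -0.02   0.6  ]
```

View pics/top1f.png

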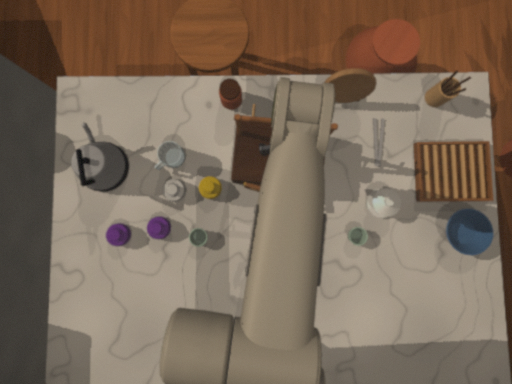

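View pics/scene1f.png

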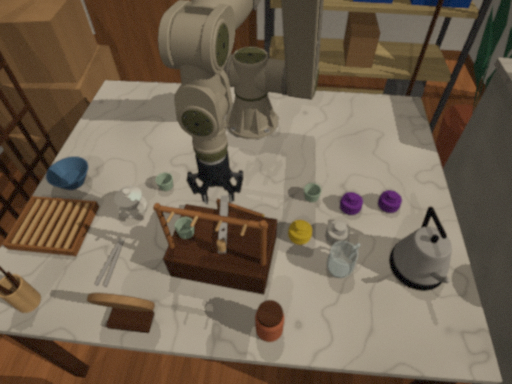

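Request:
arm_command(steps="-3 0 -40 0;-3 0 -80 0;-3 0 -105 0;-3 0 -115 0;-3 0 -123 0;-3 0 -130 0;-3 0 -136 0;-3 0 -136 0")

```text
clock: 5.15
tcp_pos: [0.6304, -0.0103, 0.1154]
orientation: [-0.0, 0.66, 0.751, -0.0]
wrist_force: [-0.6, 0.6, -0.6]
finger_gap: 0.0556
```

Run:
```python
from h import *
print(get_state()['tcp_pos'])
save('scene2',cv2.resize(read_camera('scene')[170:280,145:285],(700,550),interpolation=cv2.INTER_CUBIC))
```

```text
[ 0.63038413 -0.01025224  0.11536034]
```

View pics/scene2.png

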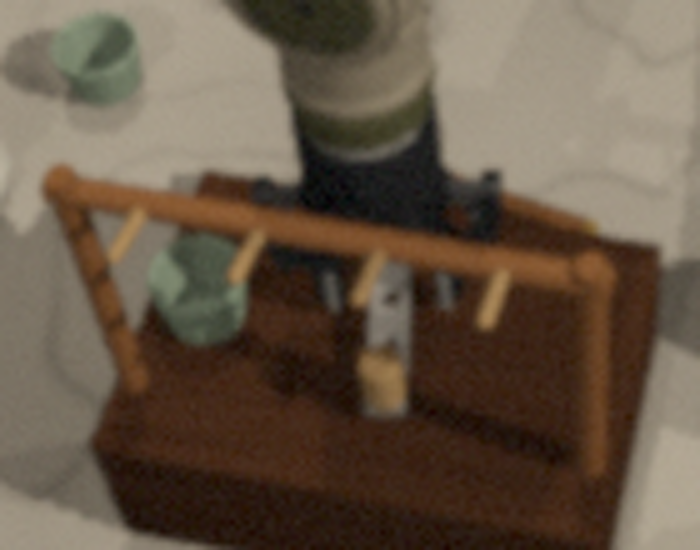

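Request:
arm_command(steps="0 0 -2 0;0 0 -2 0;0 0 -2 0;0 0 -2 0;0 0 -2 0;0 0 -2 0", fingers=-1, newtons=30)

```text
clock: 5.95
tcp_pos: [0.6306, -0.0103, 0.1138]
orientation: [0.0, 0.66, 0.751, 0.0]
wrist_force: [-0.5, -1.1, 2.6]
finger_gap: 0.0208
```

Request:
arm_command(steps="0 0 5 0;-1 0 10 0;-1 0 16 0;-2 0 22 0;-3 0 27 0;-3 0 27 0")

```text
clock: 6.7
tcp_pos: [0.6278, -0.0105, 0.1415]
orientation: [0.001, 0.66, 0.751, 0.0]
wrist_force: [-0.6, -0.8, -3.2]
finger_gap: 0.0215
```

Run:
```python
from h import *
save('scene3',cv2.resize(read_camera('scene')[170:280,145:285],(700,550),interpolation=cv2.INTER_CUBIC))
```

```text
(no output)
```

View pics/scene3.png

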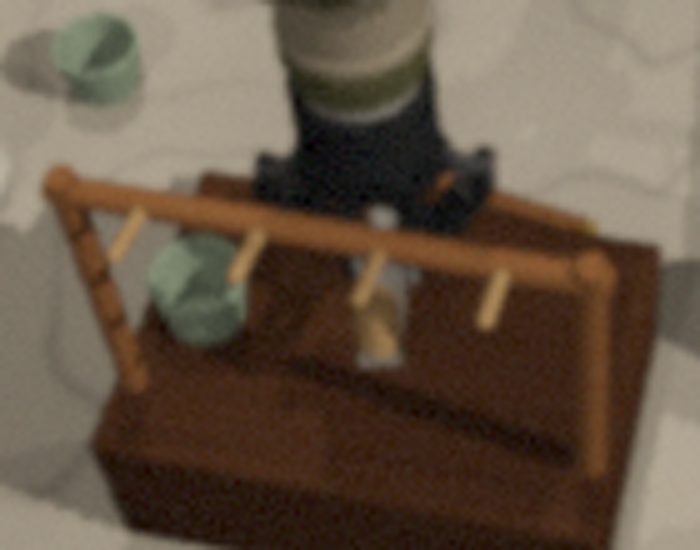

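Run:
```python
from fit import *
p=np.load('p.npy');tcp=get_state()['tcp_pos'];print(tcp)
pv=stay(p[3]);d=np.array([np.cos(p[4]),np.sin(p[4])]);pin=pv+.085*d
th=np.radians(45)
g0=None
for a in np.linspace(p[3],th,11):
    v=stay(a);e=pin-v;s=np.linalg.norm(e);e/=s
    for r in ([.1093] if a<th else [.1093,.113]):
        w=W(p,[*(v+r*e),0]);
        if g0 is None:g0=w
        print(np.degrees(a).round(1),(s*1000).round(1),((w-tcp)*1000).round(1)[:2],((w-g0)*1000).round(1)[:2],'yaw chg',(np.arctan2(e[1],e[0])-p[4]).round(3))
```

```text
[ 0.6278 -0.0105  0.1412]
11.4 85.0 [-0.1  0.3] [0. 0.] yaw chg 0.0
14.7 91.9 [-6.8 -1.2] [-6.8 -1.5] yaw chg -0.037
18.1 98.7 [-13.6  -2.2] [-13.5  -2.6] yaw chg -0.072
21.5 105.5 [-20.3  -2.8] [-20.3  -3.1] yaw chg -0.107
24.8 112.1 [-27.   -2.8] [-26.9  -3.1] yaw chg -0.141
28.2 118.7 [-33.5  -2.4] [-33.5  -2.8] yaw chg -0.175
31.6 125.2 [-40.   -1.6] [-39.9  -1.9] yaw chg -0.208
34.9 131.5 [-46.2  -0.4] [-46.2  -0.7] yaw chg -0.241
38.3 137.8 [-52.3   1.2] [-52.3   0.9] yaw chg -0.273
41.6 143.9 [-58.2   3.2] [-58.2   2.9] yaw chg -0.306
45.0 149.9 [-63.9   5.5] [-63.9   5.2] yaw chg -0.338
45.0 149.9 [-60.3   4.7] [-60.2   4.4] yaw chg -0.338
```

Request:
arm_command(steps="-7 -1 0 -0.04;-14 -2 0 -0.07;-20 -3 0 -0.11;-27 -3 0 -0.14;-33 -2 0 -0.17;-40 -2 0 -0.21;-46 0 0 -0.24;-52 1 0 -0.27;-58 3 0 -0.31;-64 5 0 -0.34;-64 5 0 -0.34")

```text
clock: 8.12
tcp_pos: [0.5634, -0.005, 0.1413]
orientation: [0.0, 0.778, 0.628, 0.0]
wrist_force: [-1.9, 0.2, -2.9]
finger_gap: 0.0213
```

Run:
```python
from h import *
save('scene4',cv2.resize(read_camera('scene')[170:280,145:285],(770,605),interpolation=cv2.INTER_CUBIC)[:600])
save('top4',cv2.resize(read_camera('top')[100:220,215:345],(650,600),interpolation=cv2.INTER_CUBIC))
```

```text
(no output)
```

View pics/scene4.png

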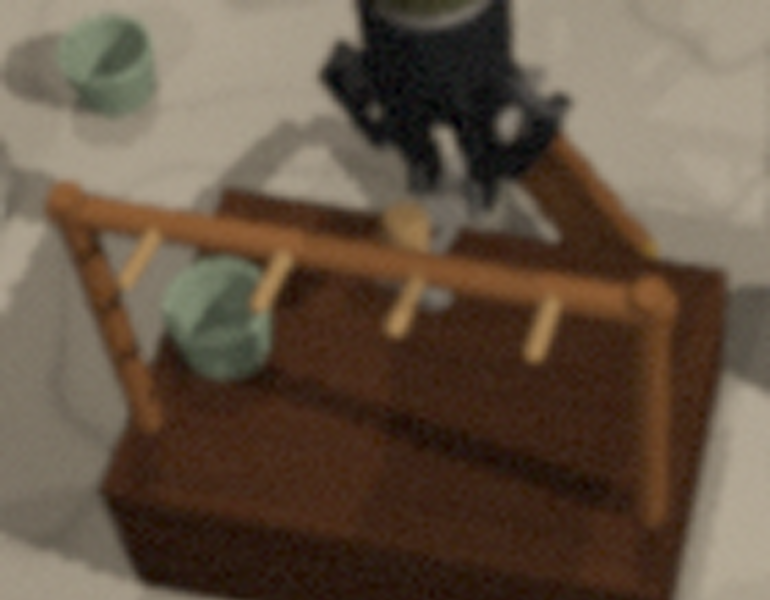

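View pics/top4.png

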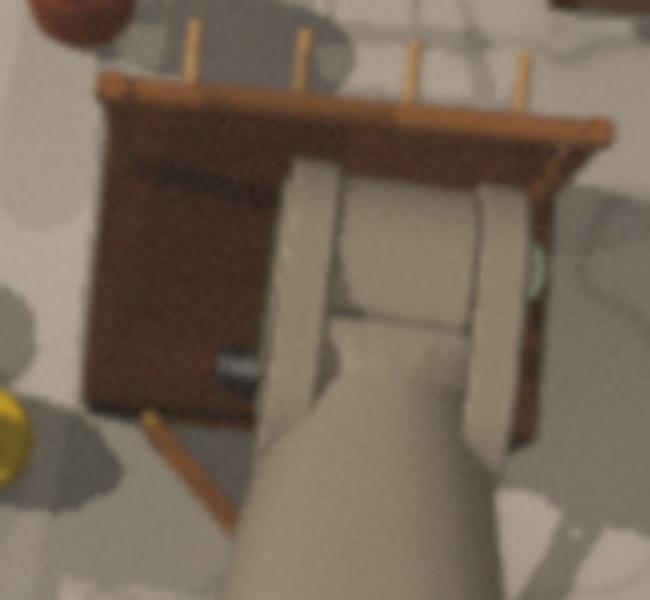

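Run:
```python
from fit import *
p=np.load('p.npy');tcp=get_state()['tcp_pos']
pv=stay(p[3]);d=np.array([np.cos(p[4]),np.sin(p[4])]);pin=pv+.085*d
v=stay(np.pi/4);e=(pin-v)/np.linalg.norm(pin-v)
t=np.arctan2(.0277,.1093)
def pt(r,h): # h above bar mid
    return W(p,[*(v+e*(r*np.cos(t)-h*np.sin(t))),.125+r*np.sin(t)+h*np.cos(t)])
b=p[7:9]
for n,r,h in [('end',.2,0),('knobtop',.182,.037),('knobbase',.182,.003),('far',.15,.003),('grip',.113,0),('pivot',0,0)]:
    print(n,pt(r,h),(proj('scene',pt(r,h))[0]+b-[145,170])*5.5)
print('pin',(proj('scene',W(p,[*pin,.135]))[0]+b-[145,170])*5.5)
save('scene4z',cv2.resize(read_camera('scene')[175:235,190:270],(800,600),interpolation=cv2.INTER_CUBIC))
```

```text
end [ 0.6467 -0.0223  0.1741] [393.233  292.5508]
knobtop [ 0.6207 -0.0169  0.2056] [406.9276 214.3412]
knobbase [ 0.6289 -0.0186  0.1726] [406.8438 266.0213]
far [ 0.5985 -0.0122  0.1648] [430.188  228.2639]
grip [ 0.5641 -0.005   0.1528] [455.7593 191.1425]
pivot [0.4569 0.0175 0.125 ] [526.2279  76.9409]
pin [431.2645 269.4072]
```

View pics/scene4z.png

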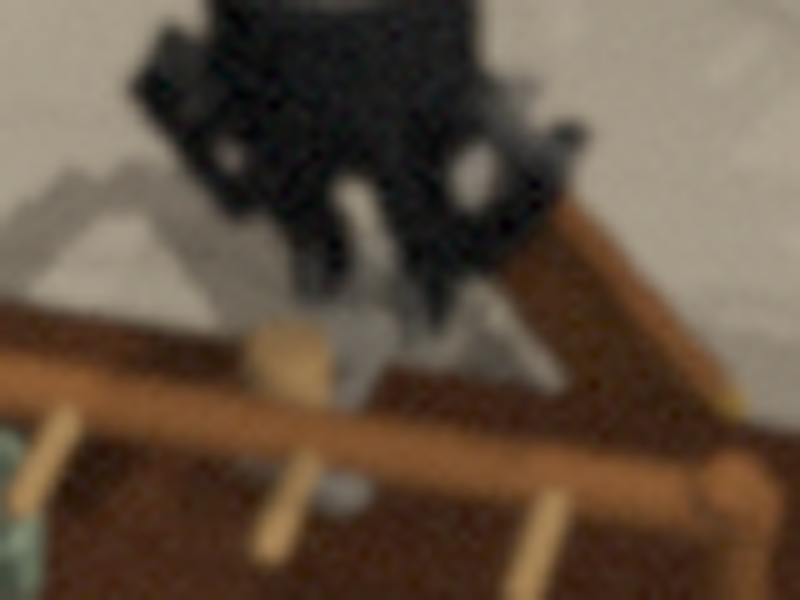

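Run:
```python
from fit import *
p=np.load('p.npy')
pv=stay(p[3]);d=np.array([np.cos(p[4]),np.sin(p[4])]);pin=pv+.085*d
b=p[7:9]
Z=lambda u:(u-[190,175])*10
for z in [.110,.116,.122,.135]: print(z,Z(proj('scene',W(p,[*pin,z]))[0]+b))
i=read_camera('scene')[175:235,190:270].astype(int); print(i[44:54,28:42].sum(2))
```

```text
0.11 [341.0794 488.7466]
0.116 [339.4309 477.1686]
0.122 [337.7683 465.4895]
0.135 [334.1173 439.8314]
[[243 257 280 276 262 261 253 254 252 263 258 252 268 255]
 [234 270 301 297 260 246 243 241 243 254 253 253 258 257]
 [238 292 334 322 280 242 236 236 242 238 240 243 236 243]
 [257 317 347 330 292 282 274 258 237 201 205 208 224 228]
 [284 332 345 315 304 308 315 310 270 189 163 166 179 172]
 [306 341 304 267 263 294 315 314 264 183 136 132 134 140]
 [340 330 266 198 211 246 255 252 209 137 131 116 124 104]
 [359 315 209 145 166 174 176 159 140 107 121 106 116  95]
 [368 294 192 132 131 133 135 117 117 119 108 110 106 110]
 [355 256 152 125 125 120 116 130 100 108 120 123 112 106]]
```

Request:
arm_command(steps="1 -1 -5 0;2 -1 -10 0;3 -1 -15 0;3 -2 -19 0;4 -2 -22 0;4 -2 -24 0;4 -2 -26 0;4 -2 -26 0")

```text
clock: 9.32
tcp_pos: [0.568, -0.0074, 0.1151]
orientation: [0.001, 0.778, 0.629, 0.0]
wrist_force: [-0.1, 0.1, 0.3]
finger_gap: 0.0212
```

Run:
```python
from fit import *
s=get_state();print(s['tcp_pos'],s['wrist_force'])
save('scene5z',cv2.resize(read_camera('scene')[175:235,190:270],(800,600),interpolation=cv2.INTER_CUBIC))
p=np.load('p.npy');b=p[7:9];Z=lambda u:(u-[190,175])*10
pv=stay(p[3]);d=np.array([np.cos(p[4]),np.sin(p[4])]);pin=pv+.085*d
v=stay(np.pi/4);e=(pin-v)/np.linalg.norm(pin-v)
for t in [0,.03,.0667,.1]:
  pt=lambda r,h: W(p,[*(v+e*(r*np.cos(t)-h*np.sin(t))),.125+r*np.sin(t)+h*np.cos(t)])
  for n,r,h in [('end',.2,0),('knobtop',.182,.037),('knobbase',.182,.003),('far',.15,.003)]: print(t,n,Z(proj('scene',pt(r,h))[0]+b))
```

```text
[ 0.568  -0.0074  0.1151] [-0.0656  0.0776  0.2824]
0 end [273.7786 597.2346]
0 knobtop [284.9218 473.2833]
0 knobbase [295.9379 541.0585]
0 far [335.9997 453.9079]
0.03 end [271.8746 585.4331]
0.03 knobtop [284.6795 458.7587]
0.03 knobbase [294.4264 529.9339]
0.03 far [334.9274 444.5861]
0.0667 end [269.8463 570.172 ]
0.0667 knobtop [284.6921 440.3408]
0.0667 knobbase [292.8513 515.6059]
0.0667 far [333.8367 432.628 ]
0.1 end [268.2998 555.5509]
0.1 knobtop [285.0013 423.0317]
0.1 knobbase [291.6888 501.9321]
0.1 far [333.0612 421.2607]
```

View pics/scene5z.png

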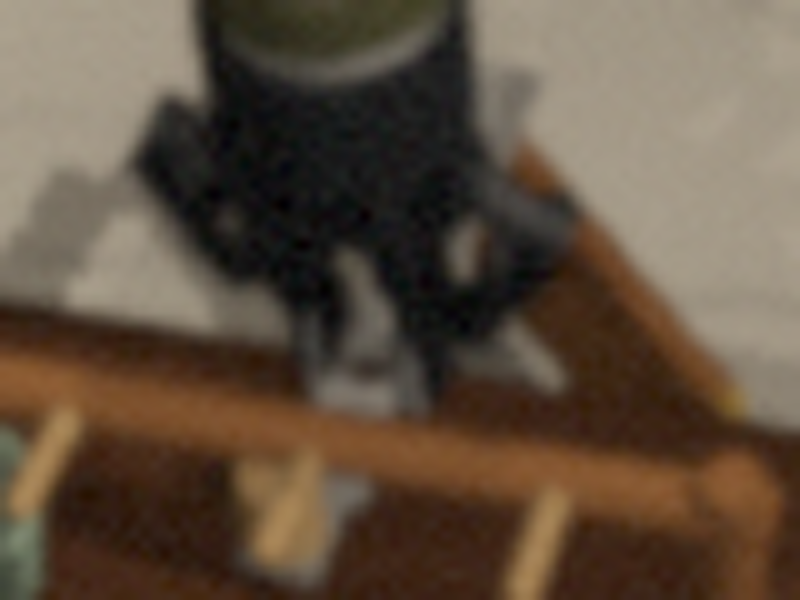

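Request:
arm_command(steps="0 0 -1 0;0 0 -1 0;0 0 -1 0;0 0 -1 0;0 0 -1 0", fingers=0.2)

```text
clock: 10.0
tcp_pos: [0.568, -0.0075, 0.1142]
orientation: [0.001, 0.778, 0.629, 0.0]
wrist_force: [0.3, -0.0, -0.2]
finger_gap: 0.0511
```

Request:
arm_command(steps="0 0 10 0;0 0 30 0;0 0 70 0;0 0 120 0;-30 0 150 0;-80 20 160 0;-130 40 160 0;-130 40 160 0")

```text
clock: 11.0
tcp_pos: [0.4346, 0.0338, 0.2754]
orientation: [0.001, 0.777, 0.629, 0.0]
wrist_force: [0.5, -0.8, 0.3]
finger_gap: 0.0511
```

Run:
```python
from fit import *
save('scene6z',cv2.resize(read_camera('scene')[175:235,190:270],(800,600),interpolation=cv2.INTER_CUBIC))
save('top6',cv2.resize(read_camera('top')[100:220,215:345],(650,600),interpolation=cv2.INTER_CUBIC))
```

```text
(no output)
```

View pics/scene6z.png

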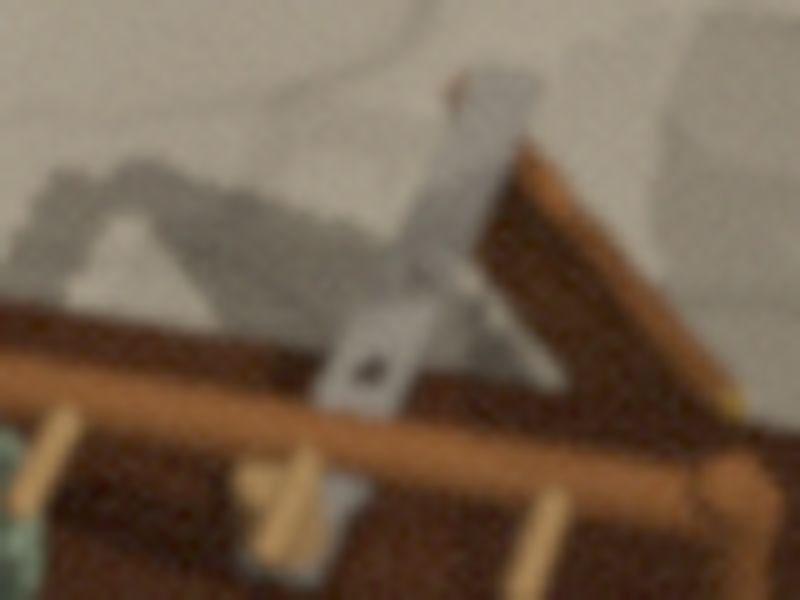

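View pics/top6.png

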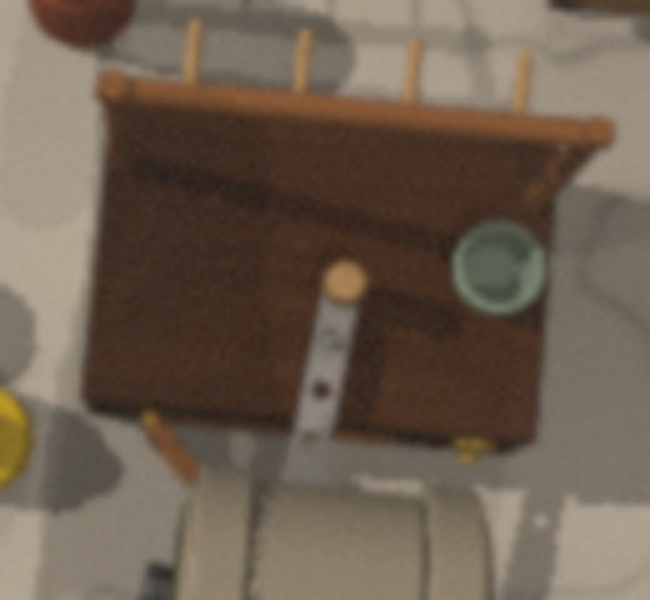

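Run:
```python
from fit import *
p=np.load('p.npy')
pv=stay(p[3]);d=np.array([np.cos(p[4]),np.sin(p[4])]);pin=pv+.085*d
v=stay(np.pi/4);e=(pin-v)/np.linalg.norm(pin-v)
for t in [0,.03,.087]:
  pt=lambda r,h: W(p,[*(v+e*(r*np.cos(t)-h*np.sin(t))),.125+r*np.sin(t)+h*np.cos(t)])
  for n,r,h in [('knobtop',.182,.037),('endbot',.2,-.003),('endtop',.2,.003),('far',.15,.003),('mid',.1175,.003)]: print(t,n,'top',(proj('top',pt(r,h))[0]+p[5:7]-[215,100])*5,'scene',(proj('scene',pt(r,h))[0]+p[7:9]-[190,175])*10)
i=read_camera('scene')[175:240,190:255]
save('scene6y',cv2.resize(i,(780,780),interpolation=cv2.INTER_CUBIC)[300:780])
```

```text
0 knobtop top [343.6183 280.7182] scene [284.9218 473.2833]
0 endbot top [343.9103 263.0407] scene [274.7828 602.9697]
0 endtop top [344.6779 261.4303] scene [272.77   591.4735]
0 far top [329.6296 339.2372] scene [335.9997 453.9079]
0 mid top [319.798  390.1063] scene [375.2713 368.5088]
0.03 knobtop top [343.9671 281.1989] scene [284.6795 458.7587]
0.03 endbot top [344.678  261.4302] scene [272.7699 591.4726]
0.03 endtop top [345.3984 260.0856] scene [270.9755 579.3667]
0.03 far top [330.1102 338.5411] scene [334.9274 444.5861]
0.03 mid top [320.1414 389.7343] scene [374.5682 361.0817]
0.087 knobtop top [344.4841 282.8769] scene [284.8467 429.8552]
0.087 endbot top [346.0053 259.1068] scene [269.5512 567.9539]
0.087 endtop top [346.6323 258.2809] scene [268.1857 554.7093]
0.087 far top [330.9169 337.7952] scene [333.3395 425.7562]
0.087 mid top [320.7081 389.4847] scene [373.5758 346.1553]
```

View pics/scene6y.png

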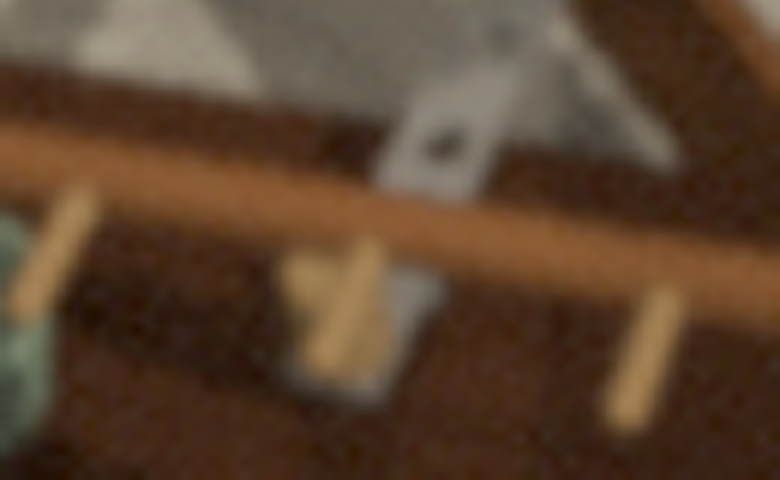

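Run:
```python
from h import *
np.set_printoptions(precision=4,suppress=True)
t=read_camera('top');s=read_camera('scene')
save('cr',np.hstack([cv2.resize(t[135:215,140:220],(400,400),interpolation=cv2.INTER_CUBIC),cv2.resize(s[205:285,290:370],(400,400),interpolation=cv2.INTER_CUBIC)]))
for n in ['top','scene']:
  for k in ['timer_top','timer','pitcher']:
    for d in trace(n,k)[:4]:
      ys,xs=np.nonzero(d['mask']);print(n,k,round(d['score'],2),d['box'],xs.mean().round(1),ys.mean().round(1))
print(get_state()['clock'],get_state()['tcp_pos'])
```

```text
top timer_top 0.58 [151.1, 222.3, 10.9, 10.7] 156.0 227.1
top timer_top 0.55 [205.4, 183.4, 8.1, 8.4] 208.6 185.9
top timer_top 0.53 [270.5, 155.4, 15.8, 42.3] 279.4 174.1
top timer_top 0.48 [163.8, 184.2, 11.8, 11.8] 171.5 189.1
top timer 0.78 [161.8, 181.4, 27.1, 22.0] 174.4 189.8
top timer 0.75 [197.8, 174.4, 25.7, 23.1] 209.7 187.0
top timer 0.7 [105.9, 222.2, 24.5, 25.2] 117.6 234.3
top timer 0.57 [145.3, 215.7, 27.0, 24.0] 158.4 227.4
top pitcher 0.81 [155.1, 141.0, 31.9, 28.7] 170.0 154.7
top pitcher 0.45 [349.4, 229.1, 18.3, 14.3] 357.2 235.7
scene timer_top 0.64 [97.1, 238.6, 28.6, 45.4] 110.9 261.7
scene timer_top 0.61 [386.5, 189.6, 12.9, 10.5] 392.7 194.7
scene timer_top 0.56 [334.5, 223.8, 10.3, 8.2] 339.1 226.7
scene timer_top 0.55 [347.6, 196.4, 9.9, 4.5] 352.4 196.6
scene timer 0.94 [287.2, 218.5, 24.6, 27.3] 299.6 232.0
scene timer 0.89 [375.6, 193.6, 26.6, 20.4] 389.7 201.8
scene timer 0.82 [324.6, 219.3, 25.2, 23.6] 337.2 231.8
scene timer 0.76 [337.5, 188.5, 29.6, 27.7] 351.0 203.2
scene pitcher 0.55 [328.0, 238.9, 29.9, 39.8] 342.4 259.0
11.55 [0.4383 0.0324 0.2739]
```

View pics/cr.png

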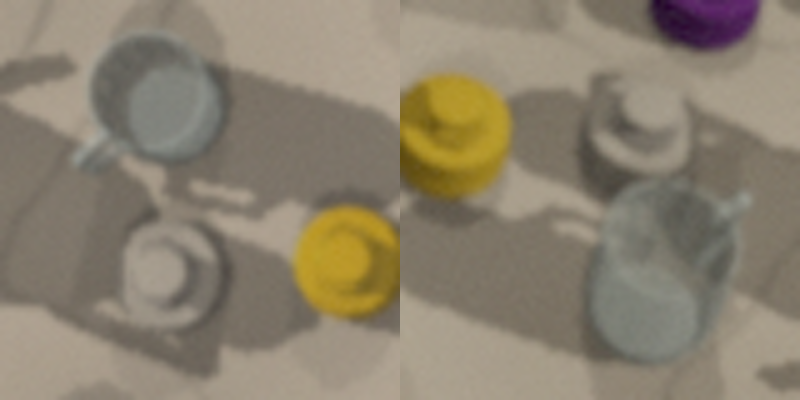

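Run:
```python
from h import *
np.set_printoptions(precision=4,suppress=True)
print(tri((340,226.6),(171.8,189.2)),atz('top',(171.8,189.2),.062),atz('scene',(340,226.4),.062))
print('pitcher rim',atz('top',(140+155/5,135+97/5),.095))
```

```text
(array([0.5451, 0.3396, 0.0527]), np.float64(0.0011958395850838431)) [0.5444 0.3384 0.062 ] [0.551  0.3372 0.062 ]
pitcher rim [0.6537 0.3353 0.095 ]
```

Request:
arm_command(steps="20 50 -20 0;40 100 -40 0;60 150 -40 0;80 200 -40 0;100 250 -60 0;109 305 -100 0;109 305 -140 0;109 305 -180 0;109 305 -190 0;109 305 -190 0", fingers=-1)

```text
clock: 12.8
tcp_pos: [0.5473, 0.3371, 0.0838]
orientation: [0.0, 0.778, 0.628, -0.0]
wrist_force: [0.3, -1.3, 1.6]
finger_gap: 0.0001
```

Run:
```python
from h import *
s=get_state();print(s['tcp_pos'],s['wrist_force'],s['finger_gap'])
save('s7',cv2.resize(read_camera('scene')[180:270,280:400],(800,600),interpolation=cv2.INTER_CUBIC))
```

```text
[0.5472833  0.33714415 0.08380762] [ 0.27954943 -1.2506955   1.62177972] 6.503861195468316e-05
```

View pics/s7.png

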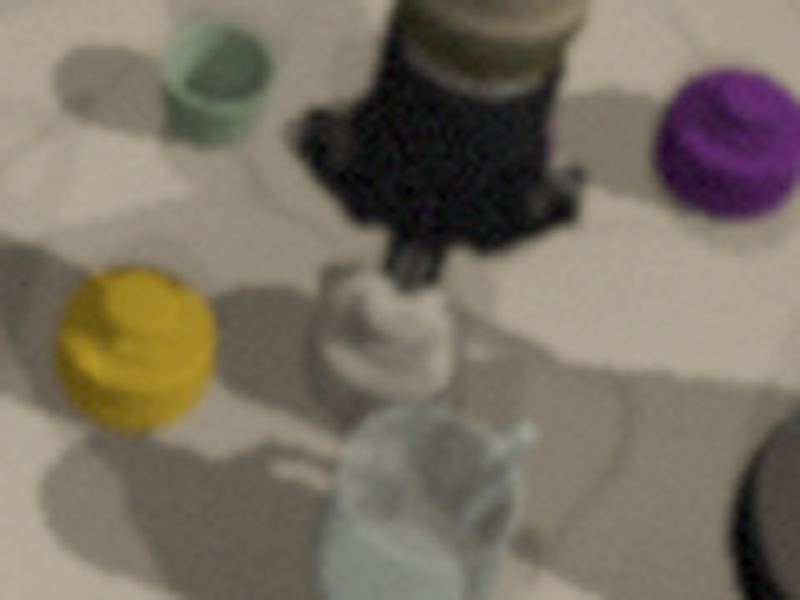

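Request:
arm_command(steps="0 -2 -15 0;0 -2 -21 0;0 -2 -26 0;0 -2 -30 0;0 -2 -33 0;0 -2 -33 0;0 -2 -33 0")

```text
clock: 13.72
tcp_pos: [0.5483, 0.3353, 0.0526]
orientation: [0.001, 0.778, 0.628, 0.001]
wrist_force: [-1.2, -2.1, 5.9]
finger_gap: -0.0
```

Request:
arm_command(steps="0 0 -4 0;0 0 -6 0;0 0 -6 0;0 0 -6 0")

```text
clock: 14.22
tcp_pos: [0.5486, 0.3355, 0.0516]
orientation: [0.001, 0.778, 0.628, 0.002]
wrist_force: [-9.8, -5.9, 29.1]
finger_gap: 0.0001
```

Request:
arm_command(steps="0 0 5 0;0 0 15 0;0 0 40 0;0 0 90 0;-40 -20 140 0;-100 -40 180 0;-150 -60 200 0;-150 -60 200 0;-150 -60 200 0")

```text
clock: 15.35
tcp_pos: [0.399, 0.2759, 0.252]
orientation: [0.002, 0.778, 0.628, 0.003]
wrist_force: [0.0, 0.4, -0.1]
finger_gap: 0.0001
```

Run:
```python
from h import *
t=read_camera('top');s=read_camera('scene');save('t8',t);save('s8',s)
save('z8',np.hstack([cv2.resize(t[135:215,140:220],(400,400),interpolation=cv2.INTER_CUBIC),cv2.resize(s[205:285,290:370],(400,400),interpolation=cv2.INTER_CUBIC)]))
save('z9',np.hstack([cv2.resize(t[130:210,230:310],(400,400),interpolation=cv2.INTER_CUBIC),cv2.resize(s[165:245,190:270],(400,400),interpolation=cv2.INTER_CUBIC)]))
```

```text
(no output)
```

View pics/z8.png

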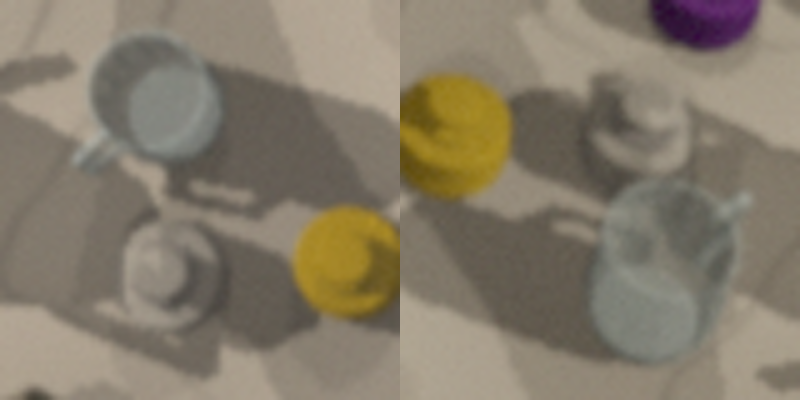

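View pics/z9.png

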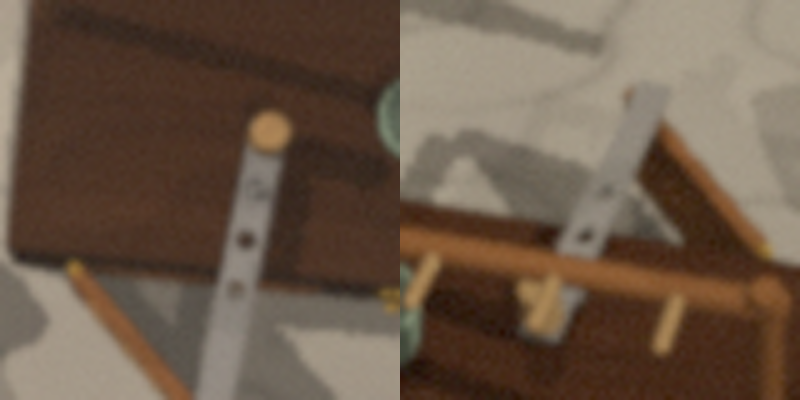

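View pics/s8.png

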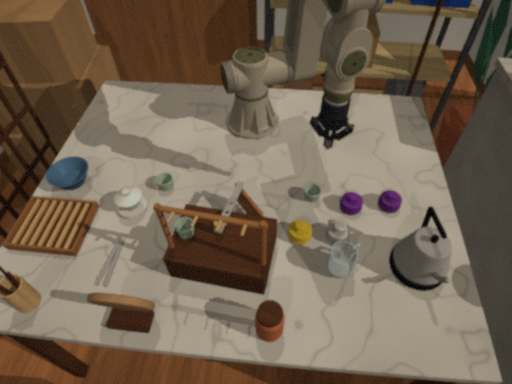

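```bash
python3 -c "
from workcell import *
print(hand_in())"
```

```text
the job is handed in; nothing more can be done
None
```

The stay now holds the casement at about 45° with the far hole over the pin. The timer was pressed to its stop and has sprung back up. I handed the job in at about 15.5 s of the 48 s; `hand_in` gives no verdict.

- **Stay:** The moves only shift the tool and turn it about the vertical, so I could not lean it as advised. I kept it vertical in front of the rail and gripped the bar's sides about 113 mm from the pivot instead of the knob. I lifted the bar off the pin, swung the casement out and lowered the bar.
- **Timer:** I pressed the white one; the yellow and purple look-alikes were left alone. The force rose to 29 N at about 10 mm of travel, which is the stop.

Last checks:
- **Far hole:** In the top picture it sits where the pin was seen at the start, within a pixel, and the pin shows inside it.
- **Bar level:** The middle hole and the knob lie where a level bar would put them, to within about 0.01 rad. The bar's end looked about 2 pixels short of my model. That fits a pivot set about 8 mm in from the bar's end rather than a tilt, but I did not confirm it.
- **Timer position:** The two cameras disagreed by about 6 mm on the plunger's centre. I pressed in between, well inside its 36 mm head.
- **After the press:** The plunger shows up again in the last pictures. The pitcher, cups, gaiwan and tong look unmoved by eye; I did not measure them. The gripper is clear of everything.

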